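# Tip the red parts bucket

## Task

Press the lever bar of the red tipping bucket down, past its latch and nearly all the way over, so that the steel pinion gear in it falls into the tray underneath. Then let go so that the bucket swings back to its level rest with the pinion left in the tray. Leave the blue tipping bucket alone.

Things in the scene. Friction and masses are not known exactly. Their poses are not given: they have to be found in the camera images.
- red_bar (a point): Centre of the red bucket's lever bar: red, round, 16 mm thick, 52 mm long along its y, 193 mm above the bench at rest, 37 mm outside the stand's right side plate (168 mm tall). x points the dumping way (at rest level, away from the robot +-25 deg). The pivot, parallel to y, is 41.8 mm behind and 43.0 mm below it at rest. As it tips, the bar goes 86 mm down, bulging 18 mm along +x half-way.
- red_bucket (a joint): Tip of the red scoop (100 long, 76 wide, 58 deep, pivot 150 mm up) in rad: 0 level at its rest stop, 1.6 fully over at its end stop. A spring pulls it back to 0 whenever let go (8 to 12 N at the bar); a sprung latch is forced between 0.05 and 0.3 and clears by 0.55. The pinion slides out at about 0.9 to 1.3, so keep it nearly fully over for about a second.
- pinion_center (a point): Centre of the steel pinion gear, alone in the red bucket: 9 teeth, 33 mm across, 30 mm long, loose, 0.06 to 0.13 kg. It starts standing on the bucket floor, which is 125 mm above the bench.
- red_tray (a point): Centre of the inner floor, 9 mm above the bench, of the open aluminium tray in the foot of the red tipper (fixed to the bench). x is the level dumping direction, z up. Inside 194 mm along x, 84 mm along y, walls 42 mm high. The pivot is above the point 30 mm back along -x.
- blue_bucket (a joint): Tip in rad, 0 at rest, of the blue bucket on a second, identical tipper (blue scoop and bar, brass bush inside), to the left or right of the red one. Not to be tipped.
Things that resemble listed ones, but are neither listed nor needed, are in the scene too. What is shaped like the part that bears pinion_center but black or pink is not meant.

How it is judged (in metres and radians):
On the way:
1. the red bucket is pushed past its latch and over to at least 1.2 rad (value of joint red_bucket above 1.2 rad), for 0.2 s.
At the end, for the whole second after the job is handed in: The pinion's centre is inside the red tipper's tray (within 97 mm along and 42 mm across of its centre, less than 40 mm above its floor) and still (under 30 mm/s), and the red bucket is back within 0.1 rad of its rest stop and still (x of pinion_center in the frame of red_tray between -0.097 and 0.097 m and y of pinion_center in the frame of red_tray between -0.042 and 0.042 m and z of pinion_center in the frame of red_tray between 0 and 0.04 m and linear speed of pinion below 0.03 m/s and value of joint red_bucket below 0.1 rad and velocity of joint red_bucket between -0.05 and 0.05 rad/s); the robot touches nothing.
It fails at once if the blue bucket is tipped by more than 0.2 rad (value of joint blue_bucket above 0.2 rad).
It also fails if it takes over 40 s, if anything falls off the work surface, if the arm or the gripper's body presses on something with over 40 N, if the wrist force passes 120 N, or if a joint passes its speed limit or range.

## Robot

A 7-joint arm with a two-finger parallel gripper is mounted at the origin on the work surface. World frame = base frame: x ahead of the robot, y to its left, z up, the work surface at z = 0. Lengths are in mm, angles in degrees, forces in N, time in s.
With the tool pointing down it reaches from about 400 to 875 mm from the base axis. Payload 6.5 kg.
Tool frame: the origin (TCP) lies at the very end of the fingers, on their centre line; the grasp point (between the pads) lies 19 mm behind it (pinch_z is the z of the grasp point in the tool frame, in mm); z points along the fingers, y is the line along which they close (so a half turn about z gives the same grasp; the last joint's range is limited). The gripper opens to 85 mm and grips with 20 to 120 N. Pads are 22 mm wide; open, the fingers measure 114 mm over their backs; the gripper's body (76 mm by 85 mm) begins 54 mm behind the grasp point. The pads swing forward as they close: fully open they stand 13 mm farther back than shut.
Start: joints at [-76.387, 30.733, -0.252, 88.115, 0.149, 61.152, -4.079], TCP at [194.442, 620.228, 231.29] pointing down, gripper open.
Joint ranges: [-154.64, 154.64], [-21.42, 123.67], [-72.66, 72.17], [13.99, 137.28], [-74.86, 254.86], [10.95, 109.41], [-158.01, 158.01]. Speed limits (degrees/s): [136.94, 136.94, 180, 180, 180, 180, 180].

## Interface

Orientations are given as [roll, pitch, yaw] about the fixed x, y, z axes, in that order (R = Rz(yaw) Ry(pitch) Rx(roll)).
In Python, from workcell import * gives the robot as it stands. The module is installed in compiled form; this text tells all that it offers.
- The arm moves only by the tool apply_moves, never from a script. Its argument "plan" is a list of rows, each an object with "twist": the turn, a rotation vector about the tool's x, y, z scaled (see below), a list of three; "dp": the shift along the tool's x, y, z scaled (see below), a list of three; "claw": the closure, from 0 (fully open) to 1 (shut). In form: [{"twist": [ax, ay, az], "dp": [tx, ty, tz], "claw": claw}, ...]. A call has 1 to 10 rows; each row shifts and turns the commanded pose from where the row before left it, along the tool's axes as they then stand; what a row does not reach is not made up. The controller multiplies each number of a shift by 60 mm and each number of a turn by 0.12 rad. A row lasts 1/8 s, in which the tool goes at most 62.5 mm and 10.7 degrees, less where a joint would pass 70% of its speed; a pose out of reach is approached as far as the arm can. A call with a number of a shift or a turn outside -1 to 1 is refused whole. A call with a gripper value outside its range is refused whole. The fingers move at their own pace and stop on an object; the grip force is fixed at half the most. Time passes only in rows, so rows that do not move let the fingers close. It gives the time, the measured TCP pose, the force, the opening and the grip force at its end, in the units of the state.
- sense(): the state, without advancing time (a new reading comes with each control period).
- capture(name): name is "side" or "top"; returns the picture (400x640x3 uint8, red, green, blue); there is no depth.
- camera_info(name): a dict with "K" (3x3 intrinsics, pixels), "distortion" ([k1, k2, p1, p2, k3] as OpenCV has them; the pictures are not rectified), "extrinsics" (4x4, takes a point from world to camera coordinates). Camera axes: x right, y up, looking along -z (the intrinsics and any distortion apply to the point x, -y, -z); pixel columns grow to the right and rows downward; lengths in mm; the calibration is good to about 2 mm. A picture is of the moment at which its call begins. camera_info takes no time and is no camera call.
- close_job(): hands the job in; it is judged then, once.
The state is a dict: "time_s": time; "joint_positions": joint angles; "joint_velocities": joint speeds; "tau": joint torques, N m; "ee_pos": TCP position; "eef_rot": TCP orientation; "wrist_force": force on the tool from outside, world axes, zero at the start; "torque": the same for the moment, N m; "gripper_width": finger opening in mm; "gripper_force": force on a finger pad.
Only numpy, scipy, OpenCV 4.12 (cv2) and the standard library are available. Lean on these libraries where they do the work, as an engineer would, in place of code of your own. Each camera call takes 0.05 s, during which the arm holds its last target. There are 200 camera calls.

## Working session

There is one attempt and no reset: what is moved stays moved. The work goes in short steps, Python scripts to look and compute and a tool call to move; the robot and the scene stay as the last step left them, time stands still between calls to the robot, and variables do not carry over. Pictures are saved under pics/ and viewed, at most 10 in all, crops included, and the job is handed in when it is done.

Besides the shell and the picture viewer there is one more tool, called by a JSON object that holds its "method" and its "body", one argument or row to a line. apply_moves: Moves the arm, as the interface text tells. Shifts and turns lie within -1 to 1; 1 stands for 60 mm of shift or 0.12 rad of turn. Its arguments: {"type":"object","properties":{"plan":{"type":"array"}},"required":["plan"]}

```bash
mkdir -p pics
cat > h.py <<'E'
from workcell import *
import numpy as np, cv2
F=np.diag([1,-1,-1.])
def ray(cam,px):
    c=camera_info(cam);K=np.array(c["K"],float);d=np.array(c["distortion"],float);E=np.array(c["extrinsics"],float)
    n=cv2.undistortPoints(np.array([[px]],float),K,d)[0,0]
    R=E[:3,:3];t=E[:3,3]
    v=R.T@(F@np.array([n[0],n[1],1])); return -R.T@t, v/np.linalg.norm(v)
def onz(cam,px,z):
    o,v=ray(cam,px); return o+v*(z-o[2])/v[2]
def tri(a,b):
    (o,u),(p,v)=ray("top",a),ray("side",b)
    s=np.linalg.lstsq(np.c_[u,-v],p-o,rcond=None)[0]
    A,B=o+u*s[0],p+v*s[1]; return (A+B)/2,np.linalg.norm(A-B)
def proj(cam,P):
    c=camera_info(cam);E=np.array(c["extrinsics"],float)
    q=(E[:3,:3]@np.atleast_2d(P).T+E[:3,3:]).T@F
    return cv2.projectPoints(q,np.zeros(3),np.zeros(3),np.array(c["K"],float),np.array(c["distortion"],float))[0][:,0]
def snap(cam,name):
    im=capture(cam); cv2.imwrite(f"pics/{name}.png",im[:,:,::-1]); return im
E
python3 - <<'E'
from h import *
for c in("top","side"):
    snap(c,c+"0"); print(c,ray(c,(320,200)))
print(sense())
E
```

```text
top (array([353.81738979, -30.81368373, 924.5820971 ]), array([ 0.14855773, -0.02646901, -0.98854944]))
side (array([ 191.36112325, -466.37126112,  771.79831575]), array([ 0.35321875,  0.51809762, -0.77898098]))
{'time_s': 0.1, 'joint_positions': array([-76.38533373,  30.77368997,  -0.25584846,  88.16437452,
         0.14952695,  61.15177369,  -4.08008794]), 'joint_velocities': array([ 0.09343452, -0.13437376,  0.14067257, -0.10669202, -0.03277987,
        0.02827679, -0.13708315]), 'tau': array([ 2.40321824e-03, -5.84562957e+01,  1.05184436e+00, -2.59778559e+01,
        1.25942618e-02,  4.64978832e-03, -2.35148246e-05]), 'ee_pos': array([194.29082419, 619.69269726, 230.49891754]), 'eef_rot': array([-1.79910719e+02,  6.32218384e-03,  1.62597425e+02]), 'wrist_force': array([ 0.87841227,  0.26048291, -0.04999336]), 'torque': array([ 0.0319362 , -0.02754139,  0.02373568]), 'gripper_force': 0.0, 'gripper_width': 85.29547368451546}
```

View pics/top0.png

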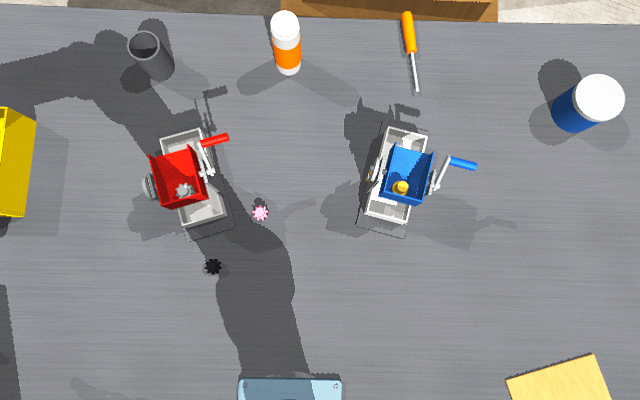

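View pics/side0.png

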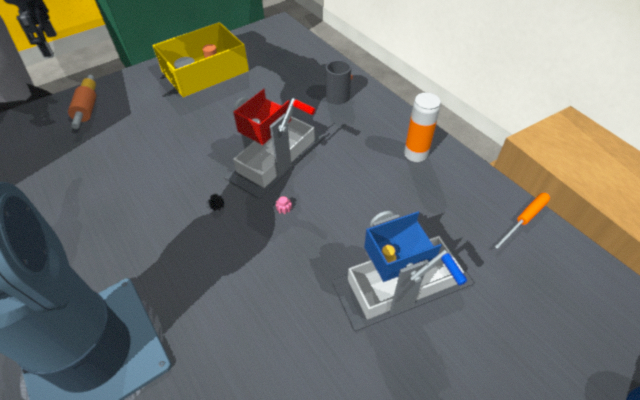

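Both views show the two tippers. The red one is at top (185,180) and side (270,140), and its bar is at top (215,140) and side (303,106). The blue one is at top (407,175). The steel gear in the red scoop, at top (183,190), is the pinion. The black gear at (213,267) and the pink gear at (260,213) are decoys on the bench, so they don't fit. I'll confirm with one crop and measure the bar.

```bash
cat > m.py <<'E'
from h import *
C={}
for c,(x0,y0,x1,y1) in dict(top=(130,110,250,250),side=(215,75,335,215)).items():
    im=cv2.imread(f"pics/{c}0.png")
    b,g,r=[im[...,i].astype(int) for i in range(3)]
    m=((r>90)&(g<0.4*r)&(b<0.4*r)).astype(np.uint8); m[:y0]=0;m[y1:]=0;m[:,:x0]=0;m[:,x1:]=0
    n,l,s,ce=cv2.connectedComponentsWithStats(m,connectivity=4)
    for i in range(1,n):
        if s[i,4]>40:
            p=np.argwhere(l==i)[:,::-1]
            print(c,s[i],ce[i],cv2.minAreaRect(p.astype(np.float32)))
    C[c]=cv2.resize(im[y0:y1,x0:x1],(396,462),interpolation=cv2.INTER_CUBIC)
cv2.imwrite("pics/crop.png",np.hstack([C["top"],C["side"]]))
E
python3 m.py
```

```text
top [200 133  29  15 235] [214.16595745 139.90638298] ((214.14332580566406, 139.9872589111328), (8.634289741516113, 28.2730655670166), 73.61045837402344)
top [ 148  144   61   66 2292] [176.9938918  177.13830716] ((177.25204467773438, 176.50723266601562), (59.172950744628906, 47.56097412109375), 74.2913589477539)
side [ 234   90   55   55 1239] [260.47861178 114.24213075] ((265.8410949707031, 112.99371337890625), (43.41510009765625, 49.548866271972656), 51.07245635986328)
side [293 100  22  15 173] [303.80346821 106.79768786] ((303.8999938964844, 106.69999694824219), (22.807889938354492, 7.602630138397217), 26.56505012512207)
```

View pics/crop.png

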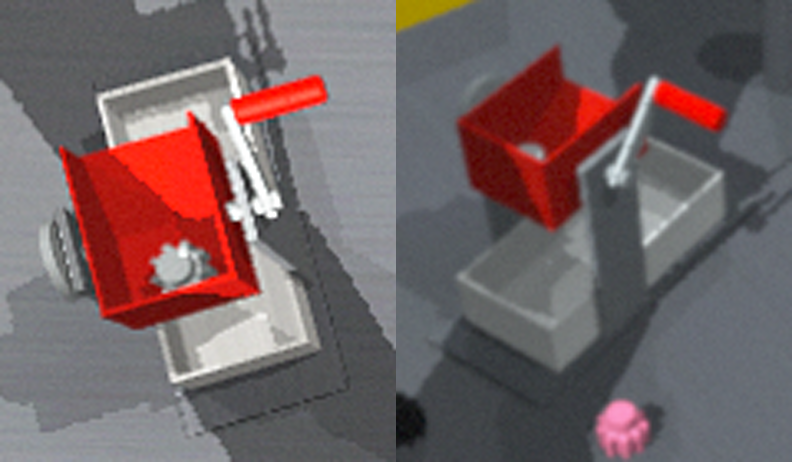

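The crop confirms it: the steel 9-tooth gear stands in the red scoop. The red bar runs from about (201,144) to (228,136) in the top picture, and points right, towards -y.

Run:
```python
from h import *
print(tri((214.15,139.95),(303.85,106.75)))
c=onz("top",(214.15,139.95),194); u=np.array([np.sin(np.radians(73.61)),-np.cos(np.radians(73.61))])
a,b=[onz("top",np.array([214.15,139.95])+s*14*u,194) for s in(-1,1)]
print(c,a,b,np.linalg.norm(a-b)); d=a-b; yaw=np.degrees(np.arctan2(d[1],d[0]))-90; print("yaw",yaw)
# tray rim corners (top crop /3.3 + offset)
k=lambda p:(130+p[0]/3.3,110+p[1]/3.3)
Q=[onz("top",k(p),51) for p in[(99,95),(230,60),(320,345),(173,387)]]
for q in Q:print(q.round())
e=Q[0]-Q[3];f=Q[1]-Q[2];print([np.degrees(np.arctan2(v[1],v[0])) for v in(e,f)],np.mean(Q,0))
ux=np.array([np.cos(np.radians(yaw)),np.sin(np.radians(yaw))]);uy=np.array([-ux[1],ux[0]])
tip=np.array([194.29,619.69,230.5])
print("ux",ux,"uy",uy,"delta",c-tip)
```

```text
(array([572.5970373 , 147.03266937, 192.37042967]), np.float64(2.5489898384098155))
[570.90130679 147.09441001 194.        ] [562.66971076 171.12254651 194.        ] [579.1692233  122.92066695 194.        ] 50.94757214705334
yaw 18.896085107897832
[612. 300.  51.]
[639. 215.  51.]
[449. 145.  51.]
[419. 238.  51.]
[np.float64(17.80881834688177), np.float64(20.175390500473693)] [529.96536642 224.29647634  51.        ]
ux [0.94610749 0.32385277] uy [-0.32385277  0.94610749] delta [ 376.61130679 -472.59558999  -36.5       ]
```

Measured: bar centre at about (571.5,147,193), dumping direction at yaw 18.9°. I'll shut the fingers, lift, and turn so tool y lies along the dumping direction.

{"method": "apply_moves", "body": {
  "plan": [
    {"twist": [0,0,0.976],"dp": [0,0,-0.2],"claw": 1},
    {"twist": [0,0,0.976],"dp": [0,0,-0.2],"claw": 1},
    {"twist": [0,0,0.976],"dp": [0,0,-0.2],"claw": 1},
    {"twist": [0,0,0.976],"dp": [0,0,-0.2],"claw": 1},
    {"twist": [0,0,0.976],"dp": [0,0,-0.2],"claw": 1},
    {"twist": [0,0,0.976],"dp": [0,0,-0.2],"claw": 1},
    {"twist": [0,0,0.976],"dp": [0,0,-0.2],"claw": 1},
    {"twist": [0,0,0.976],"dp": [0,0,-0.2],"claw": 1},
    {"twist": [0,0,0],"dp": [0,0,0],"claw": 1}
  ]
}}

```text
time_s: 1.23
ee_pos: [194.5, 620.5, 327.7]
eef_rot: [180.0, -0.0, 109.0]
wrist_force: [-0.0, -0.3, -0.5]
gripper_width: 0.2
gripper_force: 0.0
```

{"method": "apply_moves", "body": {
  "plan": [
    {"twist": [0,0,0],"dp": [-0.8,0.28,0],"claw": 1},
    {"twist": [0,0,0],"dp": [-0.8,0.28,0],"claw": 1},
    {"twist": [0,0,0],"dp": [-0.8,0.28,0],"claw": 1},
    {"twist": [0,0,0],"dp": [-0.8,0.28,0],"claw": 1},
    {"twist": [0,0,0],"dp": [-0.8,0.28,0],"claw": 1},
    {"twist": [0,0,0],"dp": [-0.8,0.28,0],"claw": 1},
    {"twist": [0,0,0],"dp": [-0.8,0.28,0],"claw": 1},
    {"twist": [0,0,0],"dp": [-0.8,0.28,0],"claw": 1},
    {"twist": [0,0,0],"dp": [-0.8,0.28,0],"claw": 1},
    {"twist": [0,0,0],"dp": [-0.8,0.28,0],"claw": 1}
  ]
}}

```text
time_s: 2.48
ee_pos: [509.4, 219.1, 326.6]
eef_rot: [-180.0, 0.0, 109.1]
wrist_force: [1.1, 2.0, -0.3]
gripper_width: 0.1
gripper_force: 0.0
```

{"method": "apply_moves", "body": {
  "plan": [
    {"twist": [0,0,0],"dp": [-0.8,0.28,0],"claw": 1},
    {"twist": [0,0,0],"dp": [-0.8,0.28,0],"claw": 1},
    {"twist": [0,0,0],"dp": [0,0,0],"claw": 1},
    {"twist": [0,0,0],"dp": [0,0,0],"claw": 1}
  ]
}}

```text
time_s: 2.98
ee_pos: [571.2, 141.2, 326.5]
eef_rot: [-179.9, -0.0, 109.0]
wrist_force: [0.1, 0.1, 0.4]
gripper_width: -0.0
gripper_force: 0.0
```

{"method": "apply_moves", "body": {
  "plan": [
    {"twist": [0,0,0],"dp": [-0.08,0.035,0.6],"claw": 1},
    {"twist": [0,0,0],"dp": [0,0,0.6],"claw": 1},
    {"twist": [0,0,0],"dp": [0,0,0.5],"claw": 1},
    {"twist": [0,0,0],"dp": [0,0,0.2],"claw": 1},
    {"twist": [0,0,0],"dp": [0,0,0],"claw": 1},
    {"twist": [0,0,0],"dp": [0,0,0],"claw": 1}
  ]
}}

```text
time_s: 3.72
ee_pos: [576.1, 137.3, 214.6]
eef_rot: [179.9, -0.0, 109.0]
wrist_force: [-0.1, -0.0, 0.4]
gripper_width: -0.2
gripper_force: 0.0
```

Run:
```python
from h import *
a=snap("top","a")[90:240,120:270]; b=snap("side","b")[60:210,215:365]
cv2.imwrite("pics/ab.png",cv2.resize(np.hstack([a,b]),(800,400),interpolation=cv2.INTER_CUBIC)[:,:,::-1])
```

```text
(no output)
```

View pics/ab.png

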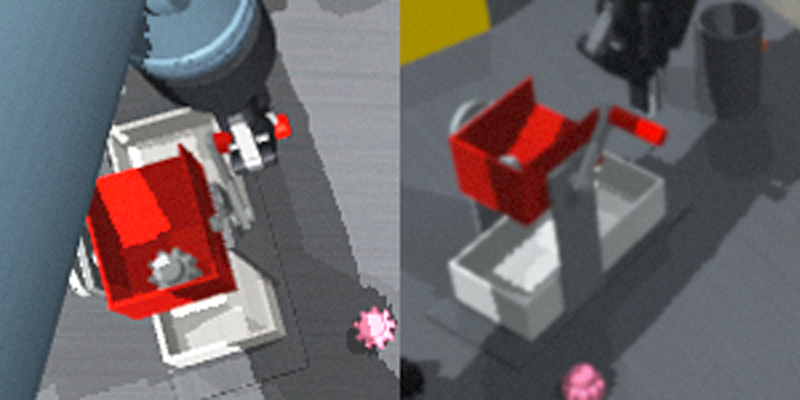

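The shut fingers sit over the bar (bar at crop (250,135) left and (637,125) right) and are clear of the side plate. Next I press along the arc.

{"method": "apply_moves", "body": {
  "plan": [
    {"twist": [0,0,0],"dp": [0,0,0.2],"claw": 1},
    {"twist": [0,0,0],"dp": [0.0,0.1,0.12],"claw": 1},
    {"twist": [0,0,0],"dp": [0,0.08,0.12],"claw": 1},
    {"twist": [0,0,0],"dp": [0,0.05,0.12],"claw": 1},
    {"twist": [0,0,0],"dp": [0,0.04,0.12],"claw": 1},
    {"twist": [0,0,0],"dp": [0,0.02,0.12],"claw": 1},
    {"twist": [0,0,0],"dp": [0,0.01,0.12],"claw": 1}
  ]
}}

```text
time_s: 4.7
ee_pos: [598.5, 144.3, 161.1]
eef_rot: [179.2, 0.1, 108.9]
wrist_force: [8.4, 2.5, 11.5]
gripper_width: 0.0
gripper_force: 5.2
```

{"method": "apply_moves", "body": {
  "plan": [
    {"twist": [0,0,0],"dp": [0,-0.07,0.12],"claw": 1},
    {"twist": [0,0,0],"dp": [0,-0.05,0.12],"claw": 1},
    {"twist": [0,0,0],"dp": [0,-0.06,0.12],"claw": 1},
    {"twist": [0,0,0],"dp": [0,-0.07,0.12],"claw": 1}
  ]
}}

```text
time_s: 5.2
ee_pos: [582.8, 139.1, 131.4]
eef_rot: [179.4, 0.0, 108.9]
wrist_force: [5.4, 2.0, 9.9]
gripper_width: 0.3
gripper_force: 4.8
```

{"method": "apply_moves", "body": {
  "plan": [
    {"twist": [0,0,0],"dp": [0,-0.05,0.1],"claw": 1},
    {"twist": [0,0,0],"dp": [0,-0.05,0.08],"claw": 1},
    {"twist": [0,0,0],"dp": [0,0,0],"claw": 1},
    {"twist": [0,0,0],"dp": [0,0,0],"claw": 1},
    {"twist": [0,0,0],"dp": [0,0,0],"claw": 1},
    {"twist": [0,0,0],"dp": [0,0,0],"claw": 1},
    {"twist": [0,0,0],"dp": [0,0,0],"claw": 1},
    {"twist": [0,0,0],"dp": [0,0,0],"claw": 1},
    {"twist": [0,0,0],"dp": [0,0,0],"claw": 1},
    {"twist": [0,0,0],"dp": [0,0,0],"claw": 1}
  ]
}}

```text
time_s: 6.45
ee_pos: [576.8, 137.1, 120.5]
eef_rot: [179.5, 0.0, 108.9]
wrist_force: [4.2, 1.3, 9.2]
gripper_width: 0.1
gripper_force: 4.5
```

Run:
```python
from h import *
a=snap("top","c")[90:240,120:270]; b=snap("side","d")[60:210,215:365]
cv2.imwrite("pics/cd.png",cv2.resize(np.hstack([a,b]),(800,400),interpolation=cv2.INTER_CUBIC)[:,:,::-1])
```

```text
(no output)
```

View pics/cd.png

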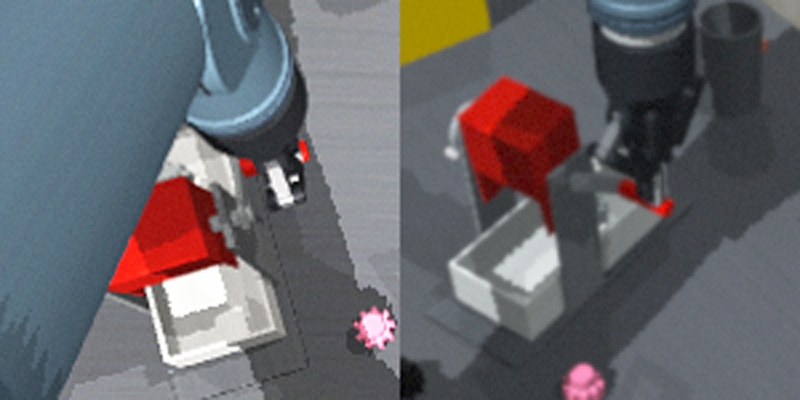

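The bucket is fully over (scoop upside down at crop (520,140)), and the pinion is out of sight under it. I'll return slowly along the arc, then lift clear and back off for an open view.

{"method": "apply_moves", "body": {
  "plan": [
    {"twist": [0,0,0],"dp": [0,0.1,-0.15],"claw": 1},
    {"twist": [0,0,0],"dp": [0,0.08,-0.18],"claw": 1},
    {"twist": [0,0,0],"dp": [0,0.05,-0.2],"claw": 1},
    {"twist": [0,0,0],"dp": [0,0,-0.2],"claw": 1},
    {"twist": [0,0,0],"dp": [0,-0.04,-0.2],"claw": 1},
    {"twist": [0,0,0],"dp": [0,-0.07,-0.2],"claw": 1},
    {"twist": [0,0,0],"dp": [0,-0.1,-0.2],"claw": 1},
    {"twist": [0,0,0],"dp": [0,-0.05,-0.25],"claw": 1},
    {"twist": [0,0,0],"dp": [0,0,-0.8],"claw": 1},
    {"twist": [0,0,0],"dp": [0,0,-0.9],"claw": 1}
  ]
}}

```text
time_s: 7.8
ee_pos: [570.7, 135.4, 316.8]
eef_rot: [180.0, 0.0, 108.9]
wrist_force: [1.0, 0.3, -0.6]
gripper_width: -0.2
gripper_force: 0.0
```

{"method": "apply_moves", "body": {
  "plan": [
    {"twist": [0,0,0],"dp": [-0.8,0,-0.2],"claw": 1},
    {"twist": [0,0,0],"dp": [-0.8,0,0],"claw": 1},
    {"twist": [0,0,0],"dp": [-0.8,0,0],"claw": 1},
    {"twist": [0,0,0],"dp": [-0.8,0,0],"claw": 1},
    {"twist": [0,0,0],"dp": [-0.8,0,0],"claw": 1},
    {"twist": [0,0,0],"dp": [0,0,0],"claw": 1},
    {"twist": [0,0,0],"dp": [0,0,0],"claw": 1}
  ]
}}

```text
time_s: 8.68
ee_pos: [648.9, -91.0, 327.5]
eef_rot: [180.0, -0.0, 108.9]
wrist_force: [-0.3, 0.2, 0.3]
gripper_width: -0.1
gripper_force: 0.0
```

Run:
```python
from h import *
a=snap("top","e")[90:240,120:270]; b=snap("side","f")[60:210,215:365]
cv2.imwrite("pics/ef.png",cv2.resize(np.hstack([a,b]),(800,400),interpolation=cv2.INTER_CUBIC)[:,:,::-1])
```

```text
(no output)
```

View pics/ef.png

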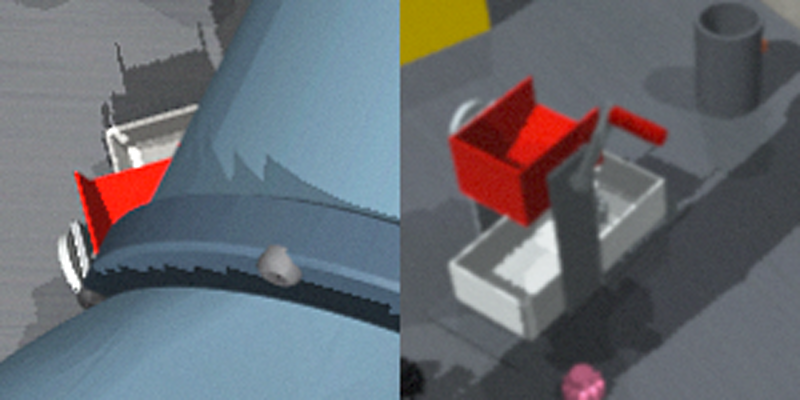

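The bucket is level again, with the bar back at crop (637,125), and something grey and toothed shows in the tray near crop (600,205). I'll check that enlarged.

Run:
```python
from h import *
im=cv2.imread("pics/f.png"); cv2.imwrite("pics/g.png",cv2.resize(im[90:190,225:325],(600,600),interpolation=cv2.INTER_CUBIC))
p=onz("side",(290,137),25); c=np.array([529.97,224.3]); ux=np.array([.946,.324]);d=p[:2]-c
print(p,d@ux,d@[-ux[1],ux[0]])
```

```text
[588.01235425 244.66024441  25.        ] 61.50478631313589 0.45506843719884316
```

View pics/g.png

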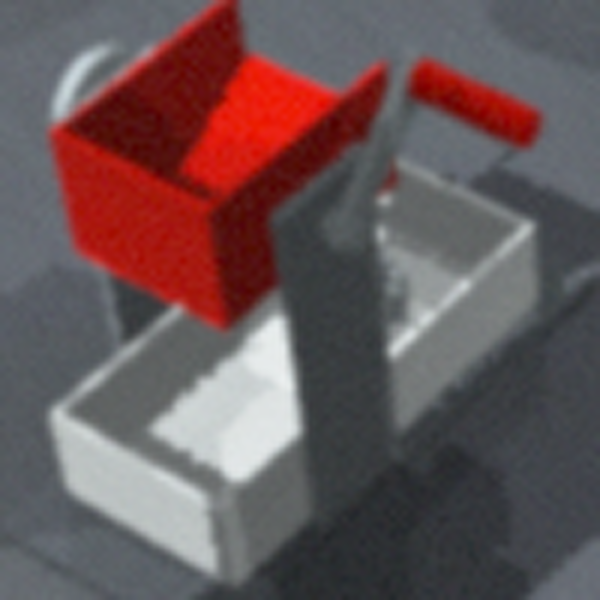

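The bucket looks empty. I'll move the arm further right so the top camera can see into the tray.

{"method": "apply_moves", "body": {
  "plan": [
    {"twist": [0,0,0],"dp": [-0.8,-0.3,0],"claw": 1},
    {"twist": [0,0,0],"dp": [-0.8,-0.3,0],"claw": 1},
    {"twist": [0,0,0],"dp": [-0.8,-0.3,0],"claw": 1},
    {"twist": [0,0,0],"dp": [-0.8,-0.3,0],"claw": 1},
    {"twist": [0,0,0],"dp": [-0.8,-0.3,0],"claw": 1},
    {"twist": [0,0,0],"dp": [-0.8,-0.3,0],"claw": 1},
    {"twist": [0,0,0],"dp": [0,0,0],"claw": 1},
    {"twist": [0,0,0],"dp": [0,0,0],"claw": 1}
  ]
}}

```text
time_s: 9.78
ee_pos: [640.7, -397.6, 327.2]
eef_rot: [179.9, -0.1, 109.0]
wrist_force: [-0.1, 0.6, 0.3]
gripper_width: 0.2
gripper_force: 0.0
```

Run:
```python
from h import *
a=snap("top","h")[110:250,130:270]
cv2.imwrite("pics/h2.png",cv2.resize(a,(560,560),interpolation=cv2.INTER_CUBIC)[:,:,::-1])
```

```text
(no output)
```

View pics/h2.png

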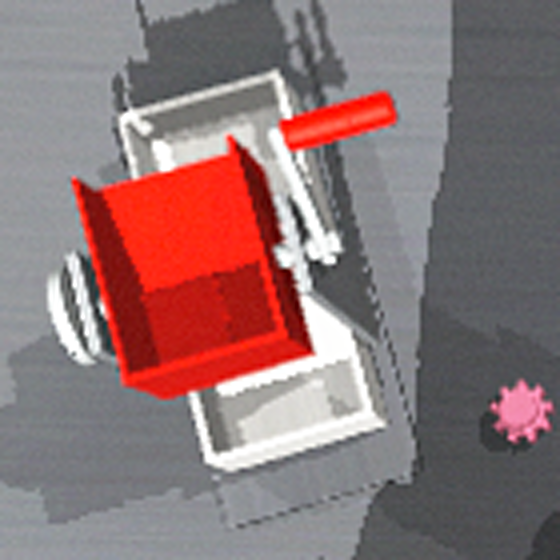

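The top view shows the bucket level and empty, with no steel gear on the bench around it. One more look, with before and after side crops, to see the pinion in the tray.

Run:
```python
from h import *
snap("side","i")
a,b=[cv2.imread(f"pics/{n}.png")[110:180,240:320] for n in("side0","i")]
cv2.imwrite("pics/j.png",cv2.convertScaleAbs(cv2.resize(np.hstack([a,b]),(800,350),interpolation=cv2.INTER_CUBIC),alpha=1.4))
print(proj("top",[588,245,25]))
```

```text
[[187.90774011 153.42725325]]
```

View pics/j.png

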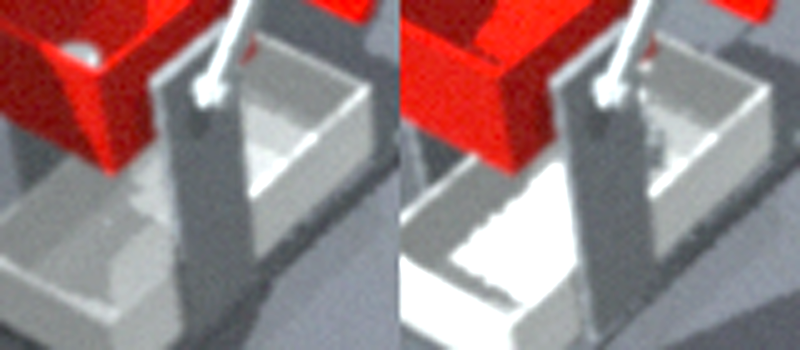

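The after view shows a toothed grey object in the tray at (655,140), just behind the plate. It wasn't there before, so the pinion is in the tray, and the bucket is level and still.

```bash
python3 -c "
from workcell import *
print(close_job())"
```

```text
the job is handed in; nothing more can be done
None
```

I pressed the red bucket's bar down to about 1.5 rad (worked out from the tool height) and let it swing back level; the bucket is empty, the pinion is partly visible in the tray, and the blue bucket wasn't touched. I handed the job in at about 10 s, and no verdict came back.

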